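Sweep the waste unit's top clear and shut its drawer

ROBOT

A 6-joint arm with a two-finger parallel gripper is mounted at the origin on the work surface. World frame = base frame: x ahead of the robot, y to its left, z up, the work surface at z = 0. Lengths are in m, angles in rad, forces in N, time in s.
With the tool pointing down it reaches from about 0.3 to 0.875 m from the base axis. Payload 6.4 kg.
Tool frame: the origin (TCP) lies at the very end of the fingers, on their centre line; the grasp point (between the pads) lies 19 mm behind it (manip.pinch_z is the z of the grasp point in the tool frame, in m); z points along the fingers, y is the line along which they close (so a half turn about z gives the same grasp; the last joint's range is limited). The gripper opens to 88 mm and grips with 3 to 60 N. Pads are 18 mm wide; open, the fingers measure 123 mm over their backs; the gripper's body (75 mm by 187 mm) begins 45 mm behind the grasp point.
Start: joints at [0.978, 0.181, 1.607, -0, 1.354, -0.206], TCP at [0.217, 0.533, 0.239] pointing down, gripper open.
Joint ranges: [-2.99, 2.99], [-0.89, 2.07], [0.3, 2.58], [-1.14, 4.28], [0, 2.63], [-3.12, 3.12]. Speed limits (rad/s): [2.57, 2.57, 3.01, 3.14, 3.14, 3.14].

INTERFACE

Orientations are given as a unit quaternion [x, y, z, w].
In Python, from bench import manip, snapshot, camera_info, job_done gives the robot as it stands.
- The arm moves only by the shell command python3 -m crank 'ROWS' [FORCE]. ROWS is JSON, a list of rows, each an object with "slide": the shift along the tool's x, y, z normalised to -1 to 1, where 1 is 0.3 m, a list of three; "twist": the turn, a rotation vector about the tool's x, y, z normalised to -1 to 1, where 1 is 120 degrees, a list of three; "fingers": the opening, from 0 (shut) to 1 (fully open). In form: [{"slide": [x, y, z], "twist": [wx, wy, wz], "fingers": fingers}, ...]. A call has 1 to 12 rows; each row is the pose to reach, as a shift and turn from the pose commanded when the call began, along the tool's axes at that moment; what a row does not reach only later rows make up. A row lasts 1/8 s, in which the tool goes at most 62.5 mm and 10.7 degrees, less where a joint would pass 70% of its speed; a pose out of reach is approached as far as the arm can. A call with a number of a shift or a turn outside -1 to 1 is refused whole. A call with a gripper value outside its range is refused whole. The fingers move at their own pace and stop on an object; FORCE is the grip in N (left out, the last holds). Time passes only in rows, so rows that repeat a pose let the fingers close. It gives the time, the measured TCP pose, the force, the opening and the grip force at its end, in the units of the state.
- manip.sense(): the state, without advancing time (a new reading comes with each control period).
- snapshot(name): name is "scene" or "side" or "wrist"; returns the picture (384x512x3 uint8, red, green, blue); there is no depth.
- camera_info(name): a dict with "fx", "fy", "cx", "cy" (pixels), "k1" (the pictures are not rectified: a ray, as slopes to the right and down, at radius r is drawn at 1 + k1 r^2 times it, then the intrinsics apply), "origin" and "attitude" of the camera in the world. Camera axes: x right, y down, z forward; pixel columns grow to the right and rows downward; lengths in m; the calibration is good to about 2 mm. A picture is of the moment at which its call begins: read the wrist's pose just before it. camera_info takes no time and is no camera call; for the wrist camera it gives the pose at the moment of the call.
- job_done(): hands the job in; it is judged then, once.
The state is a dict: "clock": time; "joint_positions": joint angles; "joint_vel": joint speeds; "joint_torque": joint torques, N m; "tcp_pos": TCP position; "orientation": TCP orientation; "ft_force": force on the tool from outside, world axes, zero at the start; "ft_torque": the same for the moment, N m; "width": finger opening in m; "gripper_force": force on a finger pad.
Only numpy, scipy, OpenCV 4.12 (cv2) and the standard library are available. Lean on these libraries where they do the work, as an engineer would, in place of code of your own. Each camera call takes 0.05 s, during which the arm holds its last target. There are 200 camera calls.

TASK

Take the scraper block by its grip and sweep the five loose pieces of plastic waste (three caps and two tags) off the top of the waste unit into its open drawer, touching the pieces with the scraper only, never with the gripper or arm. Then push the drawer fully shut, with all five pieces inside, and leave the scraper standing upright on its foot on the counter. Do not shift the other things that stand about.

Things in the scene. Friction and masses are not known exactly. Their poses are not given: they have to be found in the camera images.
- unit: Waste unit fixed to the counter: white body, flat steel top 200 mm (its x) by 216 mm (its y), 80 mm above the counter. Origin: centre of its underside, on the counter. Both sides of the top (y = +-98 to +-108 mm) have a lip 16 mm high, 196 mm apart; its front (-x) and rear (+x) edges have none. The drawer slides out below the top, towards the unit's -x.
- top_front_edge (a point): Middle of the front edge of the unit's top surface (80 mm above the counter), over the open drawer: pieces pushed over this edge fall into the drawer. Axes as the unit's.
- top_rear_edge (a point): Middle of the rear edge of the unit's top surface. Axes as the unit's.
- drawer (a joint): How far the unit's drawer is open, in m: 0 fully shut, 0.13 fully out; it starts 0.105 to 0.13 open, slides with about 1.5 N of friction and stays where it is left.
- drawer_box (a point): Centre of the underside of the drawer's grey box (5 mm above the counter), moves with the drawer, axes as the unit's. The box is 184 mm (x) by 196 mm (y) outside, open on top, walls 5 mm thick and 60 mm high, floor 4 mm thick.
- drawer_front (a point): Centre of the outer face of the drawer's flat white front panel (10 mm thick, 216 mm wide, from 5 to 67 mm above the counter; this point 36 mm above the counter). The face looks to the unit's -x; push it towards +x to shut the drawer.
- scraper: Scraper block standing on the counter, 0.28 kg: a white foot 40 mm (its x) by 176 mm (its y) by 24 mm high, and on it a grey upright grip 26 mm (x) by 110 mm (y), from 24 to 70 mm above the underside. Origin: centre of the underside. Symmetric under a half turn. Take the grip across its 26 mm.
- cap0: Loose white plastic bottle cap, a disc 44 mm across and 12 mm high, lying on the unit's top. Origin: centre of its underside.
- cap1: Loose white plastic bottle cap, a disc 44 mm across and 12 mm high, lying on the unit's top. Origin: centre of its underside.
- cap2: Loose white plastic bottle cap, a disc 44 mm across and 12 mm high, lying on the unit's top. Origin: centre of its underside.
- tag0: Loose white plastic seal tag, a flat plate 28 mm (x) by 60 mm (y) by 10 mm high, lying on the unit's top. Origin: centre of its underside.
- tag1: Loose white plastic seal tag, a flat plate 28 mm (x) by 60 mm (y) by 10 mm high, lying on the unit's top. Origin: centre of its underside.
- case: Bystander, to be left alone: grey hard case 75 x 140 x 58 mm high on the counter. Origin: in the middle of its underside as built.
- spray: Bystander, to be left alone: white bottle 64 mm across, 170 mm high. Origin: in the middle of its underside as built.
- gel: Bystander, to be left alone: clear jar 72 mm across, 90 mm high. Origin: in the middle of its underside as built.
- tape: Bystander, to be left alone: roll of tape lying flat, 92 mm across, 25 mm high. Origin: in the middle of its underside as built.
- dish: Bystander, to be left alone: steel bowl 120 mm across, 40 mm high. Origin: in the middle of its underside as built.
- torch: Bystander, to be left alone: dark metal hand torch lying on the counter, about 120 mm long, 28 mm thick. Origin: under its middle.
- carton: Bystander, to be left alone: brown carton 80 x 110 x 70 mm high. Origin: in the middle of its underside as built.
There are look-alikes about, which are no part of the job. Leave any yellow look-alike of the scraper alone.

How it is judged:
By the outcome, as a careful person would: the job done as asked, in the order asked, and still so for the second after the job is handed in, with the robot touching nothing.
It also fails if it takes over 72 s, if anything falls off the work surface, if the arm or the gripper's body presses on something with over 40 N, if the wrist force passes 120 N, or if a joint passes its speed limit or range.

## Working session

There is one attempt and no reset: what is moved stays moved. The work goes in short steps, Python scripts to look and compute and a shell command to move; the robot and the scene stay as the last step left them, time stands still between calls to the robot, and variables do not carry over. Pictures are saved under pics/ and viewed, at most 10 in all, crops included, and the job is handed in when it is done.

```bash
mkdir -p pics; ls
python3 - <<'E'
from bench import manip, snapshot, camera_info
import cv2, json
for n in ("scene","side"):
    im=snapshot(n); cv2.imwrite(f"pics/{n}0.png",cv2.resize(im[:,:,::-1],(800,600),interpolation=cv2.INTER_CUBIC))
    cv2.imwrite(f"pics/raw_{n}0.png",im[:,:,::-1])
    print(n,camera_info(n))
print(camera_info("wrist")); print(manip.sense(), manip.pinch_z)
E
```

```text
pics
scene {'fx': 375.7723897668042, 'fy': 375.7723897668042, 'cx': 256.40428849234974, 'cy': 196.6216640838013, 'k1': 0.005898155707511204, 'origin': array([ 1.1252001 , -0.56095792,  0.76038656]), 'attitude': array([ 0.84081181,  0.32690447, -0.14488017, -0.40642184])}
side {'fx': 454.7216961773813, 'fy': 454.7216961773813, 'cx': 255.92971918258635, 'cy': 192.10705323574942, 'k1': -0.06204895105934484, 'origin': array([0.51252088, 1.21793056, 1.11172647]), 'attitude': array([-0.01239093,  0.91590507, -0.40116492,  0.00557489])}
{'fx': 340.45208713920096, 'fy': 340.45208713920096, 'cx': 257.2897826566867, 'cy': 199.20046549791746, 'k1': -0.0747663273499096, 'origin': array([0.1528505 , 0.55807203, 0.3838554 ]), 'attitude': array([0.82221931, 0.55315939, 0.07458268, 0.11138904])}
{'clock': 0.1, 'joint_positions': array([ 9.77688878e-01,  1.81472062e-01,  1.60790870e+00,  1.37166144e-05,
        1.35378725e+00, -2.06303834e-01]), 'joint_vel': array([ 0.00012178, -0.00057544, -0.00154214, -0.00119428,  0.0001422 ,
        0.00054506]), 'joint_torque': array([ 7.19103882e-04, -4.34816873e+01, -3.42694616e+01,  7.03969295e-02,
        3.40026326e-02, -5.25705866e-05]), 'tcp_pos': array([0.21661466, 0.53211885, 0.23789691]), 'orientation': array([ 1.92199780e-01,  9.81355503e-01, -7.22984745e-04, -3.12691503e-04]), 'ft_force': array([-0.06086305,  0.16739982,  0.51851086]), 'ft_torque': array([0.03002955, 0.00797333, 0.02399965]), 'gripper_force': 0.0, 'width': 0.08791955068631034} -0.0187
```

View pics/scene0.png

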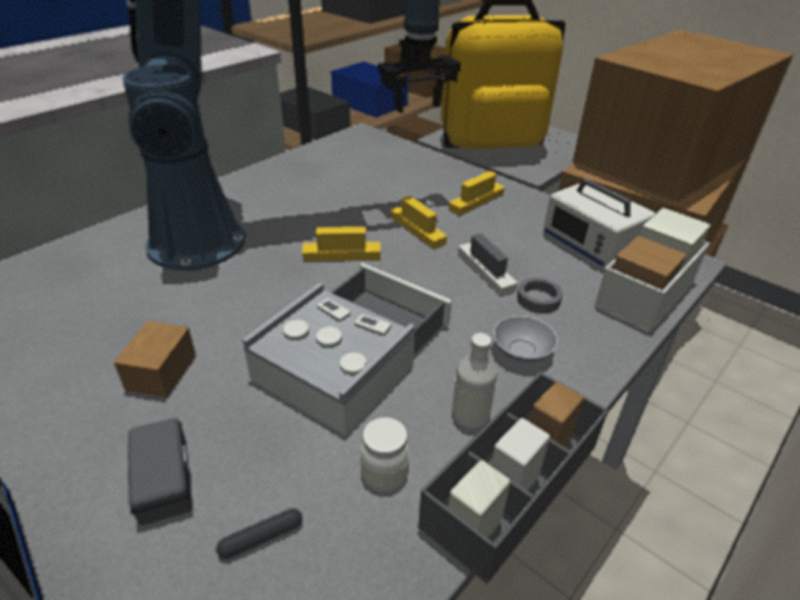

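View pics/side0.png

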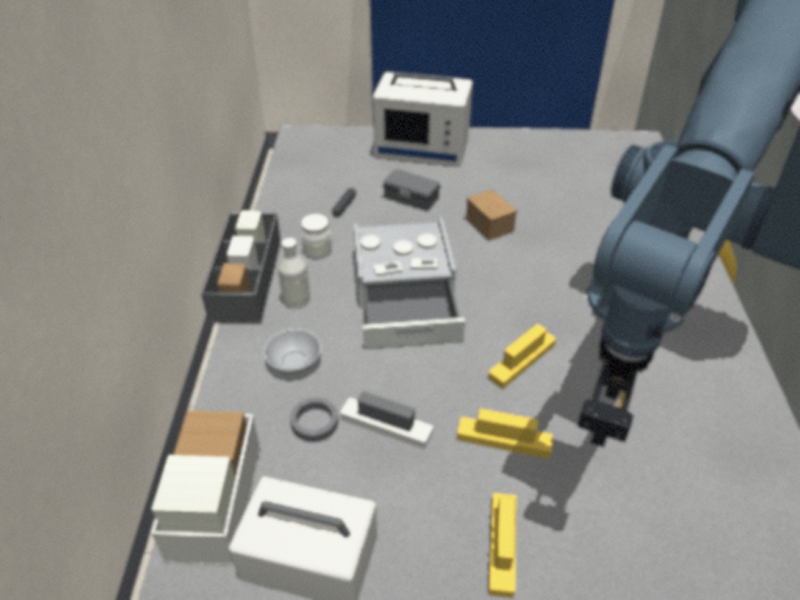

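The scene view shows the unit at about (340,350) with the drawer open to the upper right. The real scraper (white foot, grey grip) is at (488,262); in the side view the unit is at (407,280) and the scraper at (387,415). Next is a magnified montage for measuring.

```bash
cat > h.py <<'E'
import numpy as np, cv2
from scipy.spatial.transform import Rotation as R
from bench import camera_info
def ray(ci,p):
    d=(np.array(p,float)-[ci['cx'],ci['cy']])/[ci['fx'],ci['fy']]
    u=d.copy()
    for _ in range(20): u=d/(1+ci['k1']*(u@u))
    return R.from_quat(ci['attitude']).apply([u[0],u[1],1])
def onz(ci,p,z):
    r=ray(ci,p); o=ci['origin']; return o+r*(z-o[2])/r[2]
def proj(ci,X):
    c=R.from_quat(ci['attitude']).inv().apply(np.atleast_2d(X)-ci['origin']); u=c[:,:2]/c[:,2:]
    u=u*(1+ci['k1']*(u**2).sum(1))[:,None]
    return u*[ci['fx'],ci['fy']]+[ci['cx'],ci['cy']]
E
python3 - <<'E'
import cv2, numpy as np
from h import *
for n,(a,b) in {"scene":((335,250),(0,0)),"side":((260,180),(0,0))}.items():
    pass
s=cv2.imread("pics/raw_side0.png"); c=cv2.imread("pics/raw_scene0.png")
A=cv2.resize(s[135:285,210:310],None,fx=4,fy=4,interpolation=cv2.INTER_CUBIC) #400x600
B=cv2.resize(c[145:285,150:350],None,fx=2,fy=2,interpolation=cv2.INTER_CUBIC) #400x280
o=np.zeros((600,800,3),np.uint8); o[:,:400]=A; o[:280,400:]=B
cv2.imwrite("pics/m1.png",o)
S=camera_info("side");C=camera_info("scene");k=.64
for nm,ci,p,z in [("scr top side",S,(387,408),.07),("scr sc",C,(490,250),.07),("footL side",S,(342,408),0.024),("footR side",S,(431,437),.024),("drawerTopL",S,(363,328),.067),("drawerTopR",S,(461,321),.067),
 ("case",S,(411,185),.05),("spray",S,(290,243),.17),("gel",S,(315,222),.09),("tape",S,(314,416),.0125),("dish",S,(293,345),.04),("carton",S,(490,207),.07),("y1",S,(505,423),.07),("y2",S,(525,345),.07),("binbox",S,(245,262),.05)]:
    print(nm,onz(ci,np.array(p)*k,z).round(3))
E
```

```text
scr top side [0.559 0.385 0.07 ]
scr sc [0.574 0.364 0.07 ]
footL side [0.649 0.351 0.024]
footR side [0.476 0.415 0.024]
drawerTopL [0.618 0.173 0.067]
drawerTopR [0.413 0.147 0.067]
case [ 0.527 -0.388  0.05 ]
spray [0.781 0.023 0.17 ]
gel [ 0.755 -0.162  0.09 ]
tape [0.703 0.363 0.012]
dish [0.763 0.2   0.04 ]
carton [ 0.325 -0.264  0.07 ]
y1 [0.343 0.415 0.07 ]
y2 [0.286 0.216 0.07 ]
binbox [ 0.911 -0.055  0.05 ]
```

View pics/m1.png

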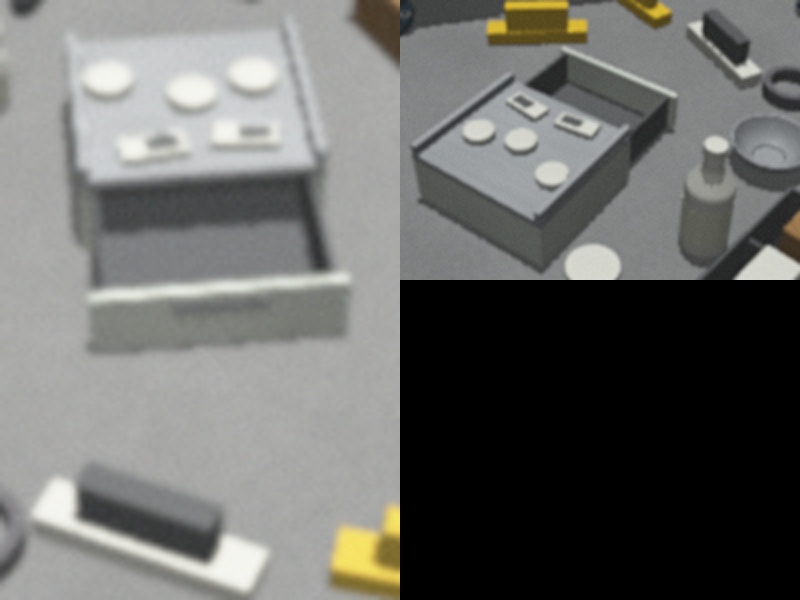

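The montage (side view left at 4x, scene view right at 2x) shows:
- **Drawer panel:** outer top edge from (91,302) to (348,285).
- **Pieces:** caps at (107,78), (191,92) and (252,75), tags at (152,146) and (246,133).
- **Scraper foot:** corners near (52,478), (32,516), (250,585) and (270,547).

A wrist picture from above should be more accurate, so I'll work out that move.

```bash
cat >> h.py <<'E'
def goto(p,zdirx=None,cur=None):
    """rows' slide/twist for tool-down target p with tool x yaw (world angle of tool x); relative to commanded approx = measured"""
    from bench import manip
    s=cur or manip.sense(); R0=R.from_quat(s['orientation']); d=R0.inv().apply(np.array(p)-s['tcp_pos'])
    tx=np.array([np.cos(zdirx),np.sin(zdirx),0]); tz=np.array([0,0,-1.]); R1=R.from_matrix(np.c_[tx,np.cross(tz,tx),tz])
    w=(R0.inv()*R1).as_rotvec()
    print('slide',(d/.3).round(4),'twist',(w/np.deg2rad(120)).round(4),'rows',np.linalg.norm(d)/.0625,np.rad2deg(np.linalg.norm(w))/10.7)
def yaw(s): 
    x=R.from_quat(s['orientation']).apply([1,0,0]); return np.arctan2(x[1],x[0])
E
python3 - <<'E'
from h import *
from bench import manip
s=manip.sense(); W=camera_info("wrist"); R0=R.from_quat(s['orientation'])
print("cam in tool",R0.inv().apply(W['origin']-s['tcp_pos']).round(4),(R0.inv()*R.from_quat(W['attitude'])).as_matrix().round(3).tolist(), yaw(s))
S=camera_info("side")
f=lambda p,z:onz(S,np.array(p)/4+[210,135],z).round(3)
for n,p,z in [("pL",(91,302),.067),("pR",(348,285),.067),("bL",(90,348),.005),("bR",(346,332),.005),("c",(107,76),.092),("c",(191,90),.092),("c",(252,73),.092),("t",(152,145),.09),("t",(246,132),.09),
 ("f1",(52,478),.024),("f2",(32,516),.024),("f3",(250,583),.024),("f4",(270,547),.024),("tfL",(92,178),.08),("tfR",(318,178),.08)]: print(n,f(p,z))
E
```

```text
cam in tool [ 0.0689 -0.0002 -0.1459] [[0.0, -0.964, -0.266], [1.0, 0.0, 0.001], [-0.001, -0.266, 0.964]] 2.7547858163415113
pL [0.616 0.176 0.067]
pR [0.407 0.151 0.067]
bL [0.62  0.169 0.005]
bR [0.405 0.144 0.005]
c [ 0.618 -0.09   0.092]
c [ 0.541 -0.071  0.092]
c [ 0.486 -0.098  0.092]
t [0.573 0.004 0.09 ]
t [ 0.492 -0.016  0.09 ]
f1 [0.638 0.325 0.024]
f2 [0.651 0.362 0.024]
f3 [0.486 0.419 0.024]
f4 [0.471 0.386 0.024]
tfL [0.624 0.038 0.08 ]
tfR [0.429 0.033 0.08 ]
```

Run:
```python
from h import *
goto([.49,.14,.35],np.deg2rad(187))
```

```text
slide [-1.3369 -0.8673 -0.3728] twist [-0.0007 -0.0003 -0.243 ] rows 7.855720357727485 2.7254692635360662
```

```bash
python3 -m crank '[{"slide":[-0.67,-0.43,-0.37],"twist":[0,0,0],"fingers":1},{"slide":[-0.67,-0.43,-0.37],"twist":[0,0,0],"fingers":1},{"slide":[-0.67,-0.43,-0.37],"twist":[0,0,0],"fingers":1},{"slide":[-0.67,-0.43,-0.37],"twist":[0,0,0],"fingers":1},{"slide":[-0.67,-0.43,-0.37],"twist":[0,0,0],"fingers":1}]' && python3 -m crank '[{"slide":[-0.67,-0.44,0],"twist":[0,0,-0.243],"fingers":1},{"slide":[-0.67,-0.44,0],"twist":[0,0,-0.243],"fingers":1},{"slide":[-0.67,-0.44,0],"twist":[0,0,-0.243],"fingers":1},{"slide":[-0.67,-0.44,0],"twist":[0,0,-0.243],"fingers":1},{"slide":[-0.67,-0.44,0],"twist":[0,0,-0.243],"fingers":1},{"slide":[-0.67,-0.44,0],"twist":[0,0,-0.243],"fingers":1}]'
python3 - <<'E'
from h import *
from bench import snapshot
import pickle
W=camera_info("wrist"); im=snapshot("wrist")[:,:,::-1]
pickle.dump(W,open("w1.pkl","wb")); cv2.imwrite("pics/raw_w1.png",im)
cv2.imwrite("pics/w1.png",cv2.resize(im,(800,600),interpolation=cv2.INTER_CUBIC))
E
```

```text
clock: 0.72
tcp_pos: [0.3565, 0.3354, 0.3515]
orientation: [0.194, 0.981, 0.001, 0.001]
ft_force: [-1.2, 0.7, 0.1]
width: 0.0882
gripper_force: 0.0
clock: 1.48
tcp_pos: [0.4905, 0.1394, 0.3487]
orientation: [-0.06, 0.998, 0.0, -0.001]
ft_force: [0.5, 0.8, -0.2]
width: 0.0882
gripper_force: 0.0
```

View pics/w1.png

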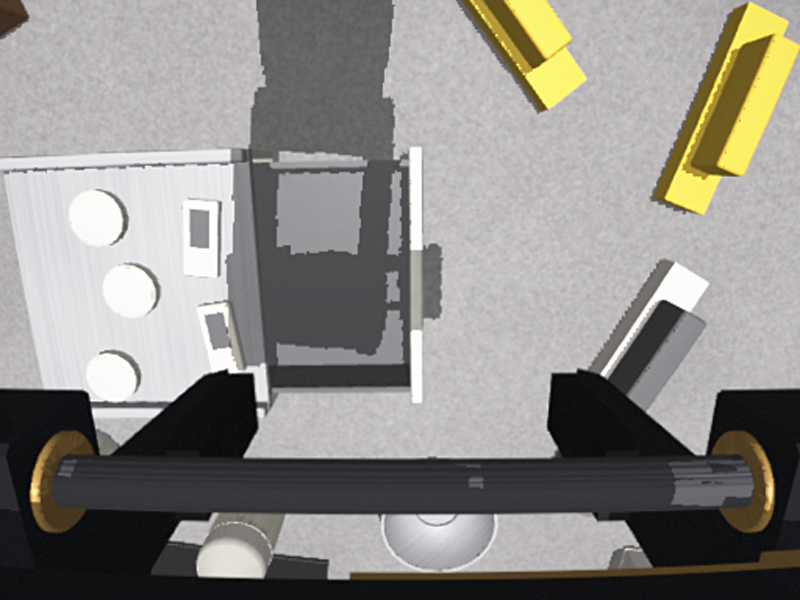

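The wrist view shows:
- **Unit top:** rear corner at (3,172), front edge from (237,165) to (268,408).
- **Drawer panel:** top outer edge from (422,147) to (424,402).
- **Caps:** (98,218), (130,291), (112,377).
- **Tags:** (201,238), (219,335).
- **Scraper:** near end of the foot at (672,261)–(708,287), with its far half hidden by the gripper.

Run:
```python
from h import *
import pickle
W=pickle.load(open("w1.pkl","rb"))
f=lambda p,z:onz(W,np.array(p)*.64,z).round(4)
for n,p,z in [("p1",(422,147),.067),("p2",(424,402),.067),("lipfront outer",(247,149),.096),("lip rear outer",(0,157),.096),("rear in",(5,172),.08),("rear2",(44,388),.08),("front lo lip end",(268,410),.08),("edge up",(252,165),.08),("edge mid",(256,290),.08),
 ("c",(98,217),.092),("c",(130,290),.092),("c",(112,377),.092),("t",(201,238),.09),("t",(219,335),.09),
 ("f1",(672,261),.024),("f2",(708,287),.024),("g1",(706,322),.07),("g2",(662,301),.07)]: print(n,f(p,z))
```

```text
p1 [0.406  0.1454 0.067 ]
p2 [0.6183 0.1751 0.067 ]
lipfront outer [0.4231 0.0185 0.096 ]
lip rear outer [ 0.4472 -0.1721  0.096 ]
rear in [ 0.4596 -0.1805  0.08  ]
rear2 [ 0.6422 -0.1574  0.08  ]
front lo lip end [0.6363 0.042  0.08  ]
edge up [0.4345 0.0184 0.08  ]
edge mid [0.5318 0.0268 0.08  ]
c [ 0.4855 -0.096   0.092 ]
c [ 0.5406 -0.0709  0.092 ]
c [ 0.6174 -0.0879  0.092 ]
t [ 0.4931 -0.0154  0.09  ]
t [0.5699 0.0012 0.09  ]
f1 [0.4735 0.3866 0.024 ]
f2 [0.4929 0.4275 0.024 ]
g1 [0.5161 0.4052 0.07  ]
g2 [0.5028 0.3615 0.07  ]
```

Run:
```python
from h import *
goto([.53,.384,.20],np.deg2rad(160))
```

```text
slide [-0.2319  0.7899  0.4971] twist [ 2.000e-04 -8.000e-04  2.251e-01] rows 4.616072303117432 2.523946216101452
```

```bash
python3 -m crank '[{"slide":[-0.23,0.79,0.1],"twist":[0,0,0.225],"fingers":1},{"slide":[-0.23,0.79,0.3],"twist":[0,0,0.225],"fingers":1},{"slide":[-0.23,0.79,0.5],"twist":[0,0,0.225],"fingers":1},{"slide":[-0.23,0.79,0.5],"twist":[0,0,0.225],"fingers":1},{"slide":[-0.23,0.79,0.5],"twist":[0,0,0.225],"fingers":1},{"slide":[-0.23,0.79,0.5],"twist":[0,0,0.225],"fingers":1}]'
python3 - <<'E'
from h import *
from bench import snapshot
import pickle
W=camera_info("wrist"); im=snapshot("wrist")[:,:,::-1]
pickle.dump(W,open("w2.pkl","wb")); cv2.imwrite("pics/raw_w2.png",im)
cv2.imwrite("pics/w2.png",cv2.resize(im,(800,600),interpolation=cv2.INTER_CUBIC))
E
```

```text
clock: 2.28
tcp_pos: [0.5256, 0.3863, 0.1944]
orientation: [0.171, 0.985, -0.002, -0.004]
ft_force: [0.4, -0.3, -0.2]
width: 0.088
gripper_force: 0.0
```

View pics/w2.png

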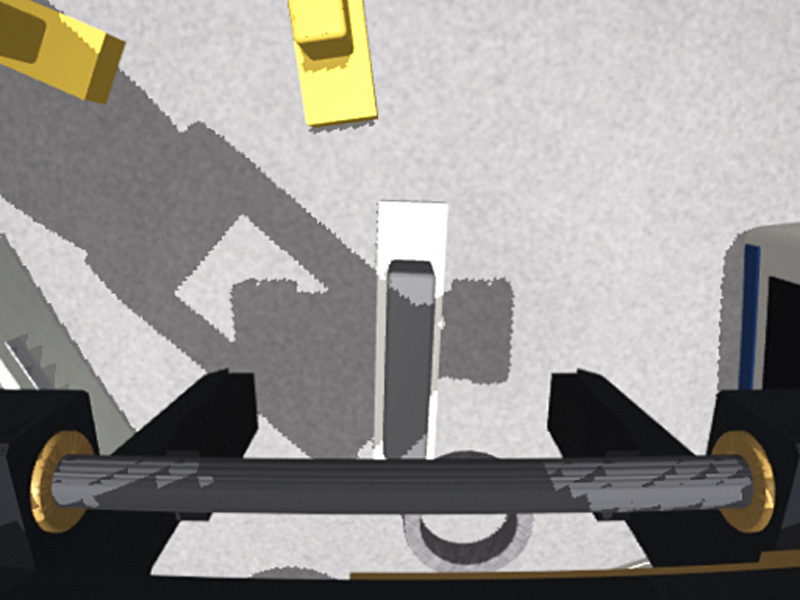

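The wrist view shows the scraper between the fingers: foot near end at (378,201)–(447,204), foot sides running to about (374,455)/(430,455), grip near end top at (387,272)–(435,272).

Run:
```python
from h import *
import pickle
W=pickle.load(open("w2.pkl","rb"))
f=lambda p,z:onz(W,np.array(p)*.64,z)
a,b=f((378,201),.024),f((447,204),.024); g1,g2=f((387,272),.07),f((435,272),.07); c=f((374,455),.024); d=f((430,455),.024); h1=f((384,440),.07);h2=f((431,440),.07)
print(a,b,g1,g2)
for p,q in ((a,c),(b,d),(g1,h1),(g2,h2)): print(np.rad2deg(np.arctan2(*(q-p)[1::-1])))
th=np.deg2rad(-20); u=np.array([np.cos(th),np.sin(th),0])
print((a+b)/2+.088*u,(g1+g2)/2+.055*u)
```

```text
[0.47382366 0.38892972 0.024     ] [0.48903242 0.42647424 0.024     ] [0.50758863 0.38380181 0.07      ] [0.51590835 0.40718829 0.07      ]
-21.25168941580591
-22.31152047743195
-21.092936780347973
-20.022126029742076
[0.56412099 0.37760421 0.024     ] [0.56343159 0.37668394 0.07      ]
```

Run:
```python
from h import *
from bench import manip
s=manip.sense(); print(s['tcp_pos'],s['orientation'],s['joint_vel'].round(3))
goto([.5635,.3763,.10],np.deg2rad(159))
```

```text
[0.52723027 0.38518815 0.1972885 ] [ 0.17134594  0.98520813 -0.00127533 -0.00197231] [-0.042 -0.065 -0.018 -0.009  0.007 -0.011]
slide [-0.1249  0.014   0.3238] twist [-0.0015 -0.0016  0.0106] rows 1.6673461669100815 0.12112427670845068
```

```bash
python3 -m crank '[{"slide":[-0.12,0.014,0],"twist":[0,0,0.01],"fingers":1},{"slide":[-0.12,0.014,0.2],"twist":[0,0,0.01],"fingers":1},{"slide":[-0.12,0.014,0.33],"twist":[0,0,0.01],"fingers":1},{"slide":[-0.12,0.014,0.33],"twist":[0,0,0.01],"fingers":1},{"slide":[-0.12,0.014,0.33],"twist":[0,0,0.01],"fingers":1},{"slide":[-0.12,0.014,0.33],"twist":[0,0,0.01],"fingers":1}]'
python3 - <<'E'
from h import *
goto([.5635,.3763,.036],np.deg2rad(159))
E
```

```text
clock: 3.08
tcp_pos: [0.5673, 0.3753, 0.1043]
orientation: [0.184, 0.983, 0.001, 0.002]
ft_force: [0.4, -0.0, -0.3]
width: 0.0877
gripper_force: 0.0
slide [ 0.0138 -0.0024  0.2276] twist [ 0.0018  0.0018 -0.0016] rows 1.0947016071689024 0.0335762217889556
```

```bash
python3 -m crank '[{"slide":[0.008,0,0.1],"twist":[0,0,0],"fingers":1},{"slide":[0.008,0,0.215],"twist":[0,0,0],"fingers":1},{"slide":[0.008,0,0.215],"twist":[0,0,0],"fingers":1},{"slide":[0.008,0,0.215],"twist":[0,0,0],"fingers":1},{"slide":[0.008,0,0.215],"twist":[0,0,0],"fingers":1},{"slide":[0.008,0,0.215],"twist":[0,0,0],"fingers":1}]'
python3 - <<'E'
from h import *
goto([.5635,.3763,.036],np.deg2rad(159))
E
```

```text
clock: 3.82
tcp_pos: [0.5643, 0.3757, 0.0378]
orientation: [0.184, 0.983, 0.001, 0.001]
ft_force: [0.3, -0.1, -0.0]
width: 0.0884
gripper_force: 0.0
slide [0.0032 0.0008 0.006 ] twist [ 0.0008  0.0008 -0.0017] rows 0.03298132079097777 0.022986119816564413
```

Aligned; close with 40 N.

```bash
python3 -m crank '[{"slide":[0,0,0],"twist":[0,0,0],"fingers":0},{"slide":[0,0,0],"twist":[0,0,0],"fingers":0},{"slide":[0,0,0],"twist":[0,0,0],"fingers":0},{"slide":[0,0,0],"twist":[0,0,0],"fingers":0},{"slide":[0,0,0],"twist":[0,0,0],"fingers":0},{"slide":[0,0,0],"twist":[0,0,0],"fingers":0},{"slide":[0,0,0],"twist":[0,0,0],"fingers":0},{"slide":[0,0,0],"twist":[0,0,0],"fingers":0}]' 40
python3 - <<'E'
from h import *
from bench import manip
print(manip.sense()['tcp_pos'],yaw(manip.sense())*57.2958)
E
```

```text
clock: 4.82
tcp_pos: [0.5634, 0.3753, 0.0361]
orientation: [0.184, 0.983, -0.0, -0.0]
ft_force: [-0.1, 0.6, -0.8]
width: 0.0258
gripper_force: 40.0
[0.56335441 0.37529632 0.03614328] 158.79613587716852
```

```bash
python3 -m crank '[{"slide":[0,0,-0.1],"twist":[0,0,0],"fingers":0},{"slide":[0,0,-0.3],"twist":[0,0,0],"fingers":0},{"slide":[0,0,-0.5],"twist":[0,0,0],"fingers":0},{"slide":[0,0,-0.6],"twist":[0,0,0],"fingers":0},{"slide":[0,0,-0.6],"twist":[0,0,0],"fingers":0},{"slide":[0,0,-0.6],"twist":[0,0,0],"fingers":0}]'
python3 - <<'E'
from h import *
goto([.557,.11,.216],np.deg2rad(187.3)); goto([.557,-.153,.216],np.deg2rad(187.3))
E
```

```text
clock: 5.58
tcp_pos: [0.5622, 0.3748, 0.2135]
orientation: [0.184, 0.983, -0.001, -0.002]
ft_force: [-0.2, -0.7, -3.4]
width: 0.0259
gripper_force: 40.0
slide [-0.3031 -0.8291 -0.0069] twist [-0.001  -0.0016 -0.2375] rows 4.237375540120531 2.663717302144393
slide [-0.6201 -1.6464 -0.0056] twist [-0.001  -0.0016 -0.2375] rows 8.444878239382621 2.663717302144393
```

```bash
python3 -m crank '[{"slide":[-0.06,-0.16,0],"twist":[0,0,-0.06],"fingers":0},{"slide":[-0.13,-0.36,0],"twist":[0,0,-0.13],"fingers":0},{"slide":[-0.21,-0.57,0],"twist":[0,0,-0.19],"fingers":0},{"slide":[-0.28,-0.75,0],"twist":[0,0,-0.2375],"fingers":0},{"slide":[-0.303,-0.829,0],"twist":[0,0,-0.2375],"fingers":0},{"slide":[-0.303,-0.829,0],"twist":[0,0,-0.2375],"fingers":0},{"slide":[-0.303,-0.829,0],"twist":[0,0,-0.2375],"fingers":0}]'
python3 - <<'E'
from h import *
goto([.5551,-.153,.216],np.deg2rad(187.3))
E
```

```text
clock: 6.45
tcp_pos: [0.5573, 0.1112, 0.2145]
orientation: [-0.064, 0.998, 0.0, -0.001]
ft_force: [0.4, 0.2, -2.8]
width: 0.0256
gripper_force: 40.0
slide [ 0.1192 -0.8725 -0.0055] twist [ 0.0004 -0.0013 -0.0001] rows 4.227072020371021 0.01589028889845141
```

```bash
python3 -m crank '[{"slide":[0.02,-0.15,0],"twist":[0,0,0],"fingers":0},{"slide":[0.045,-0.35,0],"twist":[0,0,0],"fingers":0},{"slide":[0.08,-0.55,0],"twist":[0,0,0],"fingers":0},{"slide":[0.1,-0.74,0],"twist":[0,0,0],"fingers":0},{"slide":[0.119,-0.8725,0],"twist":[0,0,0],"fingers":0},{"slide":[0.119,-0.8725,0],"twist":[0,0,0],"fingers":0},{"slide":[0.119,-0.8725,0],"twist":[0,0,0],"fingers":0},{"slide":[0.119,-0.8725,0],"twist":[0,0,0],"fingers":0}]'
python3 - <<'E'
from h import *
from bench import snapshot
import pickle
goto([.5551,-.153,.119],np.deg2rad(187.3))
out=[]
for n,(x,y) in {"scene":(140,160),"side":(190,100)}.items():
    im=snapshot(n)[:,:,::-1]; out.append(cv2.resize(im[y:y+130,x:x+130],(400,400),interpolation=cv2.INTER_CUBIC))
cv2.imwrite("pics/m2.png",np.hstack(out))
E
```

```text
clock: 7.45
tcp_pos: [0.5562, -0.1517, 0.2159]
orientation: [-0.065, 0.998, 0.0, -0.0]
ft_force: [-0.3, 0.2, -2.8]
width: 0.0257
gripper_force: 40.0
slide [ 0.004  -0.0041  0.3229] twist [ 0.0003 -0.0002  0.0011] rows 1.5501207008390778 0.013297511640017958
```

View pics/m2.png

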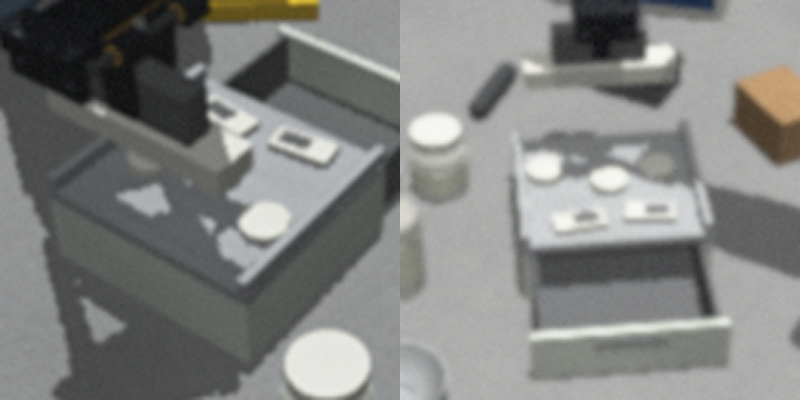

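The scraper hangs level behind the pieces, centred between the lips (side crop (600,65) above the top at (610,190)). All five pieces are in place, so I'll lower it.

```bash
python3 -m crank '[{"slide":[0.004,-0.004,0.1],"twist":[0,0,0],"fingers":0},{"slide":[0.004,-0.004,0.2],"twist":[0,0,0],"fingers":0},{"slide":[0.004,-0.004,0.28],"twist":[0,0,0],"fingers":0},{"slide":[0.004,-0.004,0.324],"twist":[0,0,0],"fingers":0},{"slide":[0.004,-0.004,0.324],"twist":[0,0,0],"fingers":0},{"slide":[0.004,-0.004,0.324],"twist":[0,0,0],"fingers":0},{"slide":[0.004,-0.004,0.324],"twist":[0,0,0],"fingers":0}]'
python3 - <<'E'
from h import *
from bench import manip
goto([.5551,-.153,.119],np.deg2rad(187.3)); print(manip.sense()['tcp_pos'],manip.sense()['ft_force'],yaw(manip.sense())*57.3)
E
```

```text
clock: 8.43
tcp_pos: [0.5558, -0.1553, 0.1203]
orientation: [-0.064, 0.998, -0.001, 0.001]
ft_force: [0.3, 0.6, -2.6]
width: 0.0253
gripper_force: 40.0
slide [0.0012 0.0078 0.0042] twist [-0.0006  0.0008  0.    ] rows 0.04283408291026432 0.011523797573197153
[ 0.55575856 -0.15526849  0.12025988] [ 0.33290047  0.5617772  -2.61164564] -172.70922664323234
```

```bash
python3 -m crank '[{"slide":[0,0.03,0.003],"twist":[0,0,0],"fingers":0},{"slide":[0,0.06,0.003],"twist":[0,0,0],"fingers":0},{"slide":[0,0.09,0.003],"twist":[0,0,0],"fingers":0},{"slide":[0,0.12,0.003],"twist":[0,0,0],"fingers":0},{"slide":[0,0.15,0.003],"twist":[0,0,0],"fingers":0},{"slide":[0,0.18,0.003],"twist":[0,0,0],"fingers":0},{"slide":[0,0.21,0.003],"twist":[0,0,0],"fingers":0},{"slide":[0,0.24,0.003],"twist":[0,0,0],"fingers":0},{"slide":[0,0.27,0.003],"twist":[0,0,0],"fingers":0},{"slide":[0,0.3,0.003],"twist":[0,0,0],"fingers":0},{"slide":[0,0.33,0.003],"twist":[0,0,0],"fingers":0},{"slide":[0,0.36,0.003],"twist":[0,0,0],"fingers":0}]'
python3 - <<'E'
from h import *
from bench import snapshot
goto([.5315-.127*.005,.031+.992*.005,.119],np.deg2rad(187.3))
out=[]
for n,(x,y) in {"scene":(140,160),"side":(190,100)}.items():
    im=snapshot(n)[:,:,::-1]; out.append(cv2.resize(im[y:y+130,x:x+130],(400,400),interpolation=cv2.INTER_CUBIC))
cv2.imwrite("pics/m3.png",np.hstack(out))
E
```

```text
clock: 9.93
tcp_pos: [0.5412, -0.0472, 0.1181]
orientation: [-0.064, 0.998, -0.0, -0.0]
ft_force: [0.4, -0.1, -1.7]
width: 0.0254
gripper_force: 40.0
slide [-0.0012  0.2793 -0.003 ] twist [-0. -0.  0.] rows 1.3408876533101197 0.0002291413682738328
```

View pics/m3.png

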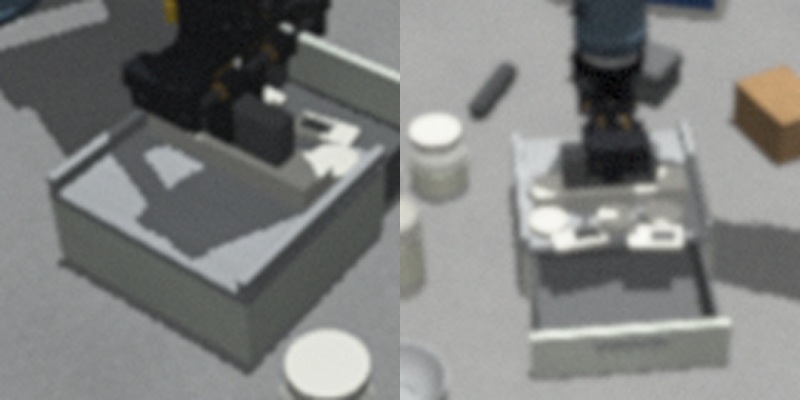

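The pieces are all ahead of the blade and between the lips, with the tags at the front edge (side crop (580,238) and (655,236)). I'll continue.

```bash
python3 -m crank '[{"slide":[0,0.03,0],"twist":[0,0,0],"fingers":0},{"slide":[0,0.06,0],"twist":[0,0,0],"fingers":0},{"slide":[0,0.09,0],"twist":[0,0,0],"fingers":0},{"slide":[0,0.12,0],"twist":[0,0,0],"fingers":0},{"slide":[0,0.15,0],"twist":[0,0,0],"fingers":0},{"slide":[0,0.18,0],"twist":[0,0,0],"fingers":0},{"slide":[0,0.21,0],"twist":[0,0,0],"fingers":0},{"slide":[0,0.24,0],"twist":[0,0,0],"fingers":0},{"slide":[0,0.265,0],"twist":[0,0,0],"fingers":0},{"slide":[0,0.29,0],"twist":[0,0,0],"fingers":0},{"slide":[0,0.29,0],"twist":[0,0,0],"fingers":0},{"slide":[0,0.29,0],"twist":[0,0,0],"fingers":0}]'
python3 - <<'E'
from h import *
from bench import snapshot
out=[]
for n,(x,y) in {"scene":(160,140),"side":(190,100)}.items():
    im=snapshot(n)[:,:,::-1]; out.append(cv2.resize(im[y:y+130,x:x+130],(400,400),interpolation=cv2.INTER_CUBIC))
cv2.imwrite("pics/m4.png",np.hstack(out))
E
```

```text
clock: 11.52
tcp_pos: [0.5303, 0.0384, 0.1181]
orientation: [-0.064, 0.998, -0.0, 0.0]
ft_force: [-0.9, 0.2, -3.8]
width: 0.0256
gripper_force: 40.0
```

View pics/m4.png

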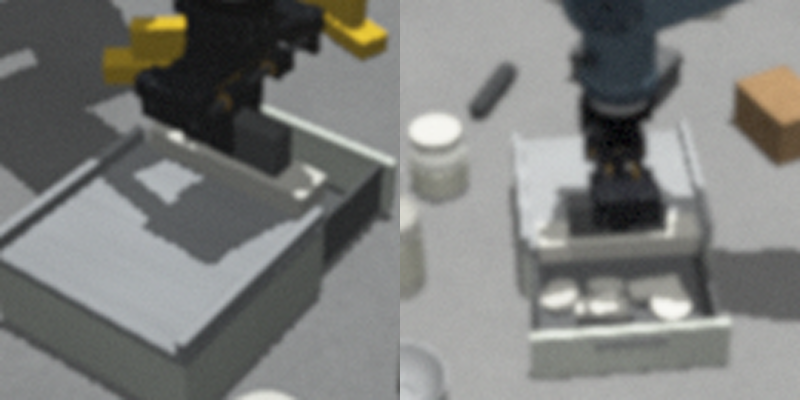

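The top is clear and the pieces lie in the drawer (side crop around (560,297), (605,300) and (670,300)). Now I'll lift over the panel and look.

```bash
python3 -m crank '[{"slide":[0,0,-0.1],"twist":[0,0,0],"fingers":0},{"slide":[0,0.1,-0.2],"twist":[0,0,0],"fingers":0},{"slide":[0,0.25,-0.2],"twist":[0,0,0],"fingers":0},{"slide":[0,0.4,-0.2],"twist":[0,0,0],"fingers":0},{"slide":[0,0.52,-0.2],"twist":[0,0,0],"fingers":0},{"slide":[0,0.58,-0.2],"twist":[0,0,0],"fingers":0},{"slide":[0,0.58,-0.2],"twist":[0,0,0],"fingers":0},{"slide":[0,0.58,-0.2],"twist":[0,0,0],"fingers":0}]'
python3 - <<'E'
from h import *
from bench import snapshot
out=[]
for n,(x,y,w) in {"scene":(160,130,130),"side":(190,100,130),"wrist":(0,0,384)}.items():
    im=snapshot(n)[:,:,::-1]; out.append(cv2.resize(im[y:y+w,x:x+w],(400,400) if n!="wrist" else (300,300),interpolation=cv2.INTER_CUBIC))
o=np.zeros((600,800,3),np.uint8); o[:400,:]=np.hstack(out[:2]); o[400:,:]=0; o[400:600,:200]=cv2.resize(out[2],(200,200)); o[400:,400:]=cv2.resize(out[1][180:340,100:360],(400,200),interpolation=cv2.INTER_CUBIC)
cv2.imwrite("pics/m5.png",o)
goto([.507,.204,.058],np.deg2rad(187.3))
E
```

```text
clock: 12.62
tcp_pos: [0.5084, 0.2099, 0.178]
orientation: [-0.063, 0.998, -0.0, -0.0]
ft_force: [0.3, -0.2, -2.7]
width: 0.0253
gripper_force: 40.0
slide [ 0.0072 -0.0189  0.4003] twist [-0.0001 -0.     -0.0008] rows 1.9237875296278513 0.00878540921558555
```

View pics/m5.png

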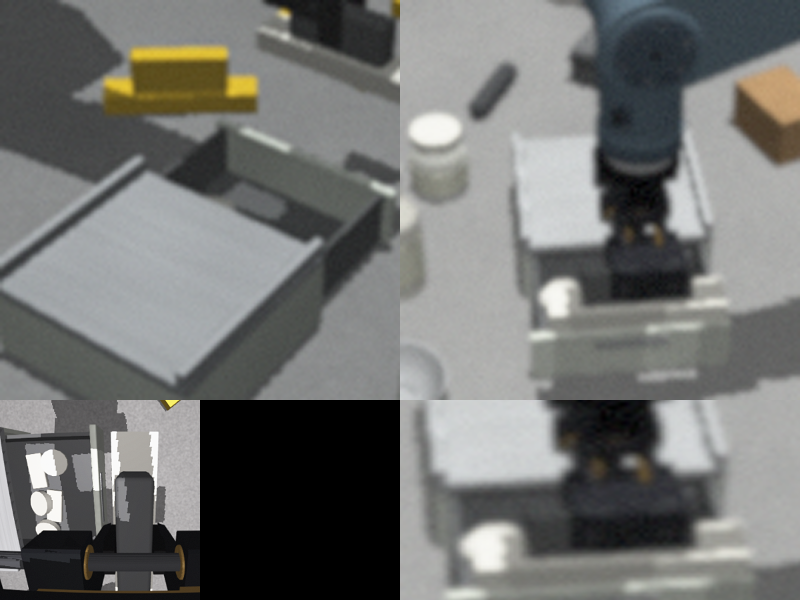

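The wrist inset shows the pieces low and inside the drawer around (50,490), the top is empty, and the scraper is clear of the panel. I'll lower it in front of the panel and push gently.

```bash
python3 -m crank '[{"slide":[0,0,0.12],"twist":[0,0,0],"fingers":0},{"slide":[0,0,0.26],"twist":[0,0,0],"fingers":0},{"slide":[0,0,0.38],"twist":[0,0,0],"fingers":0},{"slide":[0,0,0.4],"twist":[0,0,0],"fingers":0},{"slide":[0,0,0.4],"twist":[0,0,0],"fingers":0},{"slide":[0,0,0.4],"twist":[0,0,0],"fingers":0}]' && python3 -m crank '[{"slide":[0.005,-0.04,0],"twist":[0,0,0],"fingers":0},{"slide":[0.005,-0.08,0],"twist":[0,0,0],"fingers":0},{"slide":[0.005,-0.12,0],"twist":[0,0,0],"fingers":0},{"slide":[0.005,-0.16,0],"twist":[0,0,0],"fingers":0},{"slide":[0.005,-0.2,0],"twist":[0,0,0],"fingers":0},{"slide":[0.005,-0.24,0],"twist":[0,0,0],"fingers":0},{"slide":[0.005,-0.28,0],"twist":[0,0,0],"fingers":0},{"slide":[0.005,-0.32,0],"twist":[0,0,0],"fingers":0},{"slide":[0.005,-0.36,0],"twist":[0,0,0],"fingers":0},{"slide":[0.005,-0.4,0],"twist":[0,0,0],"fingers":0}]'
python3 - <<'E'
from h import *
from bench import manip
s=manip.sense(); v=np.array([.127,-.992]); print("foot face dist ahead of front edge mid", .02-(s['tcp_pos'][:2]-[.5317,.0308])@-v*1, s['ft_force'])
E
```

```text
clock: 13.52
tcp_pos: [0.5097, 0.2112, 0.06]
orientation: [-0.064, 0.998, 0.0, 0.002]
ft_force: [-0.4, -0.3, -3.3]
width: 0.0257
gripper_force: 40.0
clock: 14.78
tcp_pos: [0.5219, 0.0911, 0.0581]
orientation: [-0.064, 0.998, 0.0, -0.0]
ft_force: [1.3, 2.4, -3.2]
width: 0.0258
gripper_force: 41.9
foot face dist ahead of front edge mid -0.0410342676765042 [ 1.25528692  2.35852106 -3.16047639]
```

```bash
python3 -m crank '[{"slide":[0,-0.02,0],"twist":[0,0,0],"fingers":0},{"slide":[0,-0.04,0],"twist":[0,0,0],"fingers":0},{"slide":[0,-0.06,0],"twist":[0,0,0],"fingers":0},{"slide":[0,-0.075,0],"twist":[0,0,0],"fingers":0},{"slide":[0,-0.08,0],"twist":[0,0,0],"fingers":0},{"slide":[0,-0.08,0],"twist":[0,0,0],"fingers":0}]' && python3 -m crank '[{"slide":[0,-0.01,0],"twist":[0,0,0],"fingers":0},{"slide":[0,-0.02,0],"twist":[0,0,0],"fingers":0},{"slide":[0,-0.02,0],"twist":[0,0,0],"fingers":0}]'
python3 - <<'E'
from h import *
from bench import manip
s=manip.sense(); v=np.array([.127,-.992]); print(.02-(s['tcp_pos'][:2]-[.5317,.0308])@-v, s['ft_force'])
E
```

```text
clock: 15.52
tcp_pos: [0.5247, 0.0679, 0.058]
orientation: [-0.064, 0.998, -0.0, -0.0]
ft_force: [0.2, -0.0, -2.8]
width: 0.026
gripper_force: 40.0
clock: 15.9
tcp_pos: [0.525, 0.0654, 0.0581]
orientation: [-0.063, 0.998, 0.003, -0.0]
ft_force: [-1.0, 16.7, -0.2]
width: 0.0255
gripper_force: 56.5
-0.015130955386438775 [-0.9736878  16.70042085 -0.21559458]
```

```bash
python3 -m crank '[{"slide":[0,-0.005,0],"twist":[0,0,0],"fingers":0},{"slide":[0,-0.005,0],"twist":[0,0,0],"fingers":0},{"slide":[0,-0.005,0],"twist":[0,0,0],"fingers":0}]' && python3 -m crank '[{"slide":[0,0.05,0],"twist":[0,0,0],"fingers":0},{"slide":[0,0.2,0],"twist":[0,0,0],"fingers":0},{"slide":[0,0.35,0],"twist":[0,0,0],"fingers":0},{"slide":[0,0.5,0],"twist":[0,0,0],"fingers":0},{"slide":[0,0.57,0],"twist":[0,0,0],"fingers":0},{"slide":[0,0.57,0],"twist":[0,0,0],"fingers":0},{"slide":[0,0.57,0],"twist":[0,0,0],"fingers":0}]'
python3 - <<'E'
from h import *
from bench import snapshot
import cv2
C=camera_info("scene")
out=[]
for n,(x,y,w) in {"scene":(150,110,130),"side":(190,110,130)}.items():
    im=snapshot(n)[:,:,::-1]; cv2.imwrite(f"pics/raw_{n}6.png",im); out.append(cv2.resize(im[y:y+w,x:x+w],(400,400),interpolation=cv2.INTER_CUBIC))
cv2.imwrite("pics/m6.png",np.hstack(out))
E
```

```text
clock: 16.27
tcp_pos: [0.5249, 0.0653, 0.0581]
orientation: [-0.064, 0.998, 0.004, -0.0]
ft_force: [-1.3, 22.4, 0.9]
width: 0.0257
gripper_force: 62.4
clock: 17.15
tcp_pos: [0.5041, 0.2296, 0.058]
orientation: [-0.064, 0.998, -0.0, -0.0]
ft_force: [0.2, -0.3, -3.0]
width: 0.0251
gripper_force: 40.0
```

View pics/m6.png

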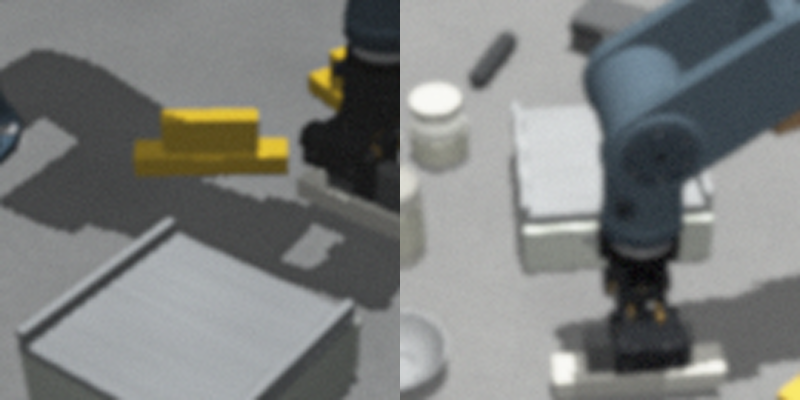

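The drawer is flush against a hard stop and the top is empty. The scraper is over clear counter, so I'll set it down.

```bash
python3 -m crank '[{"slide":[0,0,0.025],"twist":[0,0,0],"fingers":0},{"slide":[0,0,0.05],"twist":[0,0,0],"fingers":0},{"slide":[0,0,0.068],"twist":[0,0,0],"fingers":0},{"slide":[0,0,0.072],"twist":[0,0,0],"fingers":0},{"slide":[0,0,0.072],"twist":[0,0,0],"fingers":0},{"slide":[0,0,0.072],"twist":[0,0,0],"fingers":0}]'
```

```text
clock: 18.0
tcp_pos: [0.5043, 0.2304, 0.0366]
orientation: [-0.064, 0.998, 0.0, 0.0]
ft_force: [0.9, -0.0, -3.2]
width: 0.0256
gripper_force: 40.0
```

```bash
python3 -m crank '[{"slide":[0,0,0.002],"twist":[0,0,0],"fingers":0},{"slide":[0,0,0.004],"twist":[0,0,0],"fingers":0},{"slide":[0,0,0.004],"twist":[0,0,0],"fingers":0}]'
```

```text
clock: 18.38
tcp_pos: [0.5043, 0.2304, 0.0361]
orientation: [-0.064, 0.998, 0.0, 0.0]
ft_force: [-3.5, -1.0, 5.1]
width: 0.0257
gripper_force: 40.0
```

On the counter (force reversed). Release and lift away.

```bash
python3 -m crank '[{"slide":[0,0,0],"twist":[0,0,0],"fingers":0.6},{"slide":[0,0,0],"twist":[0,0,0],"fingers":0.8},{"slide":[0,0,0],"twist":[0,0,0],"fingers":0.8},{"slide":[0,0,0],"twist":[0,0,0],"fingers":0.8},{"slide":[0,0,0],"twist":[0,0,0],"fingers":0.8},{"slide":[0,0,-0.1],"twist":[0,0,0],"fingers":0.8},{"slide":[0,0,-0.3],"twist":[0,0,0],"fingers":0.8},{"slide":[0,0,-0.5],"twist":[0,0,0],"fingers":0.8},{"slide":[0,0,-0.6],"twist":[0,0,0],"fingers":0.8},{"slide":[0,0,-0.6],"twist":[0,0,0],"fingers":0.8},{"slide":[0,0,-0.6],"twist":[0,0,0],"fingers":0.8}]'
python3 - <<'E'
from h import *
from bench import snapshot
# check without viewing: scraper foot (white) location in side image vs expected
S=camera_info("side"); a=cv2.imread("pics/raw_side6.png").astype(int); b=snapshot("side")[:,:,::-1].astype(int); cv2.imwrite("pics/raw_side7.png",b)
th=np.deg2rad(7.3); ux=np.array([np.cos(th),np.sin(th),0])
c=np.array([.5043,.2304,0])
for s in (-.075,-.05,0,.05,.075):
    for off,z in ((0,.07 if abs(s)<.06 else .024),(.021,.012)):
        p=c+s*ux+off*np.array([-ux[1],ux[0],0])+[0,0,z]; u=proj(S,p)[0]; print(s,off,u.round(), b[int(u[1]),int(u[0])])
# bystander/unit change since the start
a0=cv2.imread("pics/raw_side0.png").astype(int)
for n,p in {"tape":(.703,.363,.012),"dish":(.763,.2,.02),"gel":(.755,-.162,.09),"spray":(.781,.023,.17),"carton":(.325,-.264,.07),"case":(.527,-.388,.05)}.items():
    u=proj(S,p)[0].astype(int); sl=np.s_[u[1]-14:u[1]+14,u[0]-14:u[0]+14]; print(n,np.abs(a0[sl]-b[sl]).mean().round(1))
E
```

```text
clock: 19.75
tcp_pos: [0.5033, 0.2301, 0.2139]
orientation: [-0.064, 0.998, -0.0, -0.001]
ft_force: [-0.1, 0.5, 0.1]
width: 0.0706
gripper_force: 0.0
-0.075 0 [290. 231.] [243 246 247]
-0.075 0.021 [291. 238.] [130 136 136]
-0.05 0 [283. 222.] [118 118 117]
-0.05 0.021 [283. 239.] [130 136 136]
0 0 [267. 223.] [78 79 78]
0 0.021 [268. 240.] [115 121 119]
0.05 0 [251. 224.] [76 75 74]
0.05 0.021 [252. 241.] [111 116 116]
0.075 0 [244. 234.] [203 213 213]
0.075 0.021 [244. 242.] [130 136 137]
tape 2.9
dish 3.4
gel 2.9
spray 2.9
carton 2.9
case 47.4[ WARN:0@1.358] global loadsave.cpp:1063 imwrite_ Unsupported depth image for selected encoder is fallbacked to CV_8U.
```

```bash
python3 -c "
from bench import job_done; print(job_done())"
```

```text
the job is handed in; nothing more can be done
None
```

I swept all five pieces into the drawer with the scraper, pushed the drawer shut to its hard stop, left the scraper standing on its foot on clear counter, and handed the job in at about 20 s; the bystanders I could check by image comparison had not moved, but the arm hid the case and I didn't compare the torch.

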